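# Put the medicines away by colour

## Task

Put the four medicines on the stainless tray away in the wooden medicine tray: stand each one upright in the compartment whose liner has the colour of its cap (red, blue, green, yellow). Set them down rather than drop them, keep them from tipping over, and leave the white-capped and the black-capped bottle that are already in the wooden tray where they are.

Things in the scene. Friction and masses are not known exactly. Their poses are not given: they have to be found in the camera images.
- syrup_bottle: Round amber glass syrup bottle with a RED screw cap and a red band on its paper label: straight body 46 mm diameter up to 72 mm, then shoulder and cap (29 mm diameter), 100 mm tall in all, about 0.16 kg. Starts standing upright on the stainless tray (floor at 3 mm, rim 16 mm, amid a carton and a cup 33 mm high). Origin: centre of its underside; z up.
- tablet_bottle: Round white plastic tablet bottle with a BLUE cap and a blue band on its label: straight body 44 mm diameter up to 70 mm, cap 41 mm diameter, 89 mm tall in all, about 0.09 kg. Starts standing upright on the stainless tray (floor at 3 mm, rim 16 mm, amid a carton and a cup 33 mm high). Origin: centre of its underside; z up.
- flat_bottle: Oblong cream plastic bottle with a GREEN cap and green bars on its labels: body 50 mm along its x, 34 mm along its y, straight up to 70 mm, cap 26 mm diameter, 95 mm tall in all, about 0.11 kg. Fits best with its sides parallel to the liner walls. Starts standing upright on the stainless tray (floor at 3 mm, rim 16 mm, amid a carton and a cup 33 mm high). Origin: centre of its underside; z up.
- vial: Round pale glass injection vial with a YELLOW flip cap over an aluminium crimp and a yellow band on its label: straight body 42 mm diameter up to 68 mm, cap 34 mm diameter, 92 mm tall in all, about 0.12 kg. Starts standing upright on the stainless tray (floor at 3 mm, rim 16 mm, amid a carton and a cup 33 mm high). Origin: centre of its underside; z up.
- liner_red: RED square open plastic liner, fixed in one of the 2 by 3 compartments (84 mm apart) of the wooden tray: 76 mm outside, 72 mm inside, walls 30 mm high, ticket at its -x wall to 38 mm. Origin: centre of its underside, 6 mm above the counter; its 2 mm floor puts a bottle's underside 8 mm above the counter. x, y along its sides, z up. The wooden walls reach 34 mm above the counter.
- liner_blue: BLUE square open plastic liner, fixed in one of the 2 by 3 compartments (84 mm apart) of the wooden tray: 76 mm outside, 72 mm inside, walls 30 mm high, ticket at its -x wall to 38 mm. Origin: centre of its underside, 6 mm above the counter; its 2 mm floor puts a bottle's underside 8 mm above the counter. x, y along its sides, z up. The wooden walls reach 34 mm above the counter.
- liner_green: GREEN square open plastic liner, fixed in one of the 2 by 3 compartments (84 mm apart) of the wooden tray: 76 mm outside, 72 mm inside, walls 30 mm high, ticket at its -x wall to 38 mm. Origin: centre of its underside, 6 mm above the counter; its 2 mm floor puts a bottle's underside 8 mm above the counter. x, y along its sides, z up. The wooden walls reach 34 mm above the counter.
- liner_yellow: YELLOW square open plastic liner, fixed in one of the 2 by 3 compartments (84 mm apart) of the wooden tray: 76 mm outside, 72 mm inside, walls 30 mm high, ticket at its -x wall to 38 mm. Origin: centre of its underside, 6 mm above the counter; its 2 mm floor puts a bottle's underside 8 mm above the counter. x, y along its sides, z up. The wooden walls reach 34 mm above the counter.
- stocked_a: White tablet bottle with a WHITE cap and a grey band, already in its place in a white liner of the wooden tray, 44 mm diameter, 89 mm tall: leave it alone. Origin: centre of its underside; z up.
- stocked_b: White tablet bottle with a BLACK cap and a grey band, already in its place in a white liner of the wooden tray, 44 mm diameter, 89 mm tall: leave it alone. Origin: centre of its underside; z up.
Not all that is in view belongs to the job. Leave any purple or turquoise look-alike of the tablet_bottle alone.

How it is judged:
By the outcome, as a careful person would: the job done as asked, in the order asked, and still so for the second after the job is handed in, with the robot touching nothing.
It also fails if it takes over 109 s, if anything falls off the work surface, if the arm or the gripper's body presses on something with over 40 N, if the wrist force passes 120 N, or if a joint passes its speed limit or range.

## Robot

A 6-joint arm with a two-finger parallel gripper is mounted at the origin on the work surface. World frame = base frame: x ahead of the robot, y to its left, z up, the work surface at z = 0. Lengths are in m, angles in rad, forces in N, time in s.
With the tool pointing down it reaches from about 0.225 to 0.875 m from the base axis. Payload 3.4 kg.
Tool frame: the origin (TCP) lies on the centre line of the jaws, within the pads' length; the fingertips stand 14 mm ahead of it and the grasp point (between the pads) lies 5 mm behind it; z points along the fingers, y is the line along which they close (so a half turn about z gives the same grasp; the last joint's range is limited). The gripper opens to 85 mm and grips with 20 to 120 N. Pads are 22 mm wide; open, the fingers measure 114 mm over their backs; the gripper's body (76 mm by 85 mm) begins 54 mm behind the grasp point. The pads swing forward as they close: fully open they stand 13 mm farther back than shut.
Start: joints at [-1.271, 0.276, 1.505, -0, 1.361, -0.121], TCP at [0.235, -0.525, 0.221] pointing down, gripper open.
Joint ranges: [-2.89, 2.89], [-0.75, 2.08], [0.22, 2.7], [-1.18, 4.32], [0.11, 2.71], [-2.7, 2.7]. Speed limits (rad/s): [2.57, 2.57, 3.14, 3.14, 3.14, 3.14].

## Interface

Orientations are given as a unit quaternion [w, x, y, z].
In Python, from rig import manip, eyes gives the robot as it stands.
- The arm moves only by the shell command python3 -m creep 'ROWS' [FORCE]. ROWS is JSON, a list of rows, each a list of 5 numbers: the opening, from 0 (shut) to 1 (fully open), then the shift along the tool's x, y, z normalised to -1 to 1, where 1 is 0.5 m, then the turn about the tool's z normalised to -1 to 1, where 1 is 360 degrees. In form: [[fingers, dx, dy, dz, spin], ...]. A call has 1 to 10 rows; each row is the pose to reach, as a shift and turn from the pose commanded when the call began, along the tool's axes at that moment, turning the shorter way round; what a row does not reach only later rows make up. A row lasts 1/10 s, in which the tool goes at most 50 mm and 8.59 degrees, less where a joint would pass 70% of its speed; a pose out of reach is approached as far as the arm can. A call with a number of a shift or a turn outside -1 to 1 is refused whole. A call with a gripper value outside its range is refused whole. The fingers move at their own pace and stop on an object; FORCE is the grip in N (left out, the last holds). Time passes only in rows, so rows that repeat a pose let the fingers close. It gives the time, the measured TCP pose, the force, the opening and the grip force at its end, in the units of the state.
- manip.get_state(): the state, without advancing time (a new reading comes with each control period).
- eyes.get_image(name): name is "scene" or "top"; returns a dict with "frame" (384x512x3 uint8, red, green, blue), "fx", "fy", "cx", "cy" (pixels), "R" (3x3) and "t" (3): a world point X has camera coordinates R X + t. Camera axes: x right, y down, z forward; pixel columns grow to the right and rows downward; lengths in m; the calibration is good to about 2 mm. A picture is of the moment at which its call begins. There is no depth.
- manip.sign_off(): hands the job in; it is judged then, once.
Trained networks look in the newest picture that a camera, given by its name, has taken for a name from the list of things; names that differ only in an ending like _2 or _b are one class to them, and where a whole thing is asked for, a point or a joint stands for the part that bears it (a point fixed in the world has none). Each returns a list of dicts, best first, with "confidence" (0 to 1); they miss things now and then, are a little off and sometimes report something else, mostly with a low value. They report only what shows in the picture. A call takes as long as a camera call. They do not tell look-alikes from the thing itself.
- eyes.regions_of(camera, label): "mask" (384x512 bool, what is visible of it) and "bbox" ([left, top, right, bottom] in pixels, round what is visible of it).
- eyes.place_of(camera, label): "centre" ([column, row] in pixels: a listed point, or the origin of a listed thing).
The state is a dict: "clock": time; "qpos": joint angles; "qd": joint speeds; "effort": joint torques, N m; "position": TCP position; "ee_rot": TCP orientation; "contact_force": force on the tool from outside, world axes, zero at the start; "moment": the same for the moment, N m; "width": finger opening in m; "gripper_force": force on a finger pad.
Only numpy, scipy, OpenCV 4.12 (cv2) and the standard library are available. Lean on these libraries where they do the work, as an engineer would, in place of code of your own. Each camera call takes 0.05 s, during which the arm holds its last target. There are 200 camera calls.

## Working session

There is one attempt and no reset: what is moved stays moved. The work goes in short steps, Python scripts to look and compute and a shell command to move; the robot and the scene stay as the last step left them, time stands still between calls to the robot, and variables do not carry over. Pictures are saved under pics/ and viewed, at most 14 in all, crops included, and the job is handed in when it is done.

```bash
mkdir -p pics; ls; cat > h.py <<'E'
from rig import manip, eyes
import numpy as np, cv2
def save(im,name,crop=None,s=1):
    f=im["frame"]
    if crop: f=f[crop[1]:crop[3],crop[0]:crop[2]]
    f=cv2.resize(f,None,fx=s,fy=s,interpolation=cv2.INTER_CUBIC)
    cv2.imwrite("pics/"+name,f[:,:,::-1])
def toworld(im,uv,z):
    R,t=np.array(im["R"]),np.array(im["t"])
    d=R.T@np.array([(uv[0]-im["cx"])/im["fx"],(uv[1]-im["cy"])/im["fy"],1]); c=-R.T@t
    return c+d*(z-c[2])/d[2]
def topix(im,X):
    p=np.array(im["R"])@np.array(X)+np.array(im["t"])
    return np.array([im["fx"]*p[0]/p[2]+im["cx"],im["fy"]*p[1]/p[2]+im["cy"]])
E
python3 - <<'E'
from h import *
for n in ("scene","top"):
    im=eyes.get_image(n); save(im,n+"0.png",s=1.5); R=np.array(im["R"]);print(n,-R.T@np.array(im["t"]),im["fx"])
    for l in "syrup_bottle tablet_bottle flat_bottle vial liner_red liner_blue liner_green liner_yellow stocked_a stocked_b".split():
        z=.006 if 'liner' in l else .008 if 'stock' in l else .003
        print(l,[(np.round(p["centre"]).tolist(),round(p["confidence"],2),toworld(im,p["centre"],z).round(3).tolist()) for p in eyes.place_of(n,l)])
s=manip.get_state();print(s["clock"],s["position"],s["ee_rot"],s["width"])
E
```

```text
pics
scene [ 1.32319396 -0.28912879  0.93182024] 485.2804125272543
syrup_bottle [([133.0, 203.0], 0.66, [0.442, -0.279, 0.003])]
tablet_bottle [([214.0, 210.0], 0.92, [0.54, -0.095, 0.003]), ([278.0, 217.0], 0.78, [0.618, 0.048, 0.003]), ([348.0, 151.0], 0.61, [0.465, 0.33, 0.003]), ([231.0, 260.0], 0.57, [0.698, -0.103, 0.003])]
flat_bottle [([177.0, 222.0], 0.87, [0.542, -0.191, 0.003])]
vial [([208.0, 184.0], 0.83, [0.445, -0.081, 0.003])]
liner_red [([349.0, 150.0], 0.67, [0.465, 0.333, 0.006])]
liner_blue [([355.0, 172.0], 0.55, [0.549, 0.304, 0.006])]
liner_green [([296.0, 182.0], 0.7, [0.526, 0.138, 0.006])]
liner_yellow [([323.0, 178.0], 0.71, [0.538, 0.214, 0.006])]
stocked_a [([288.0, 162.0], 0.84, [0.449, 0.151, 0.008]), ([315.0, 154.0], 0.82, [0.449, 0.234, 0.008])]
stocked_b [([288.0, 162.0], 0.84, [0.449, 0.151, 0.008]), ([315.0, 154.0], 0.82, [0.449, 0.234, 0.008])]
top [0.46010693 0.01216276 0.97348903] 419.5850640135694
syrup_bottle [([374.0, 240.0], 0.92, [0.443, -0.278, 0.003])]
tablet_bottle [([296.0, 197.0], 0.74, [0.543, -0.097, 0.003]), ([294.0, 130.0], 0.69, [0.701, -0.096, 0.003])]
flat_bottle [([335.0, 201.0], 0.76, [0.533, -0.189, 0.003])]
vial [([296.0, 236.0], 0.54, [0.453, -0.097, 0.003])]
liner_red [([116.0, 225.0], 0.78, [0.475, 0.316, 0.006])]
liner_blue [([125.0, 193.0], 0.62, [0.549, 0.297, 0.006])]
liner_green [([197.0, 203.0], 0.97, [0.527, 0.13, 0.006])]
liner_yellow [([159.0, 196.0], 0.57, [0.544, 0.218, 0.006])]
stocked_a [([150.0, 235.0], 0.71, [0.452, 0.235, 0.008])]
stocked_b [([150.0, 235.0], 0.71, [0.452, 0.235, 0.008])]
1.1 [ 0.23489167 -0.52488109  0.22094045] [6.69634301e-05 9.77948064e-01 2.08848222e-01 7.84040642e-06] 0.08539320940810995
```

View pics/scene0.png

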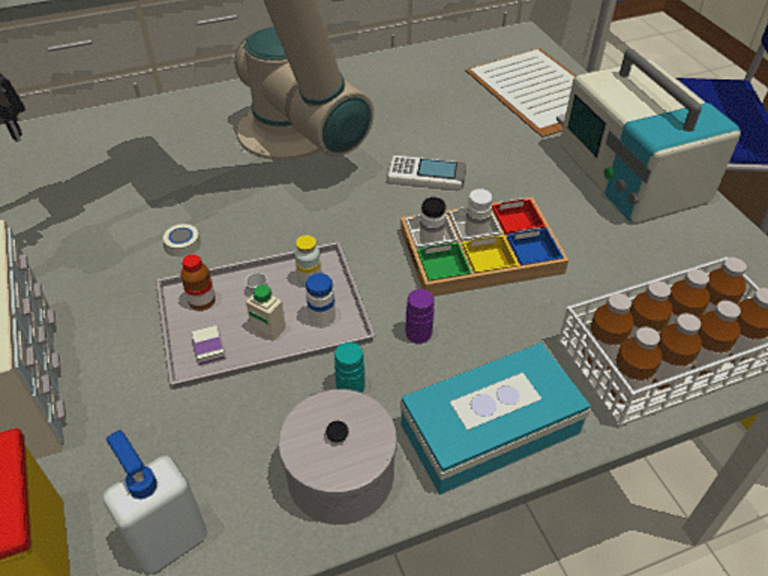

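View pics/top0.png

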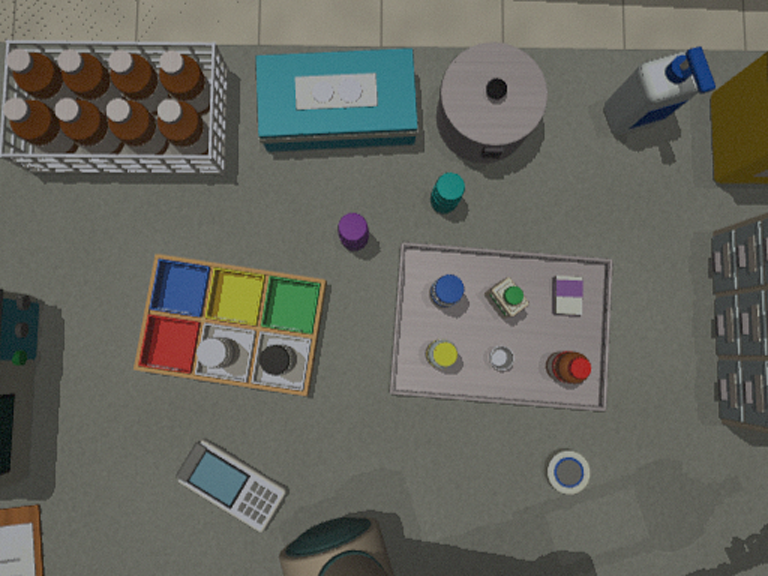

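The scene view (x1.5) shows the wooden tray with red (520,215), blue (535,245), yellow (490,255) and green (443,262) liners, plus the white- and black-capped bottles. On the steel tray are the syrup (197,282), vial (306,258), blue bottle (320,297) and flat bottle (265,310).

There are three candidates for tablet_bottle: (320,297) with a blue cap, (420,315) purple and (349,368) turquoise. The blue-capped one, on the steel tray, fits the description. I'll measure by silhouette fit next and confirm with a crop.

```bash
cat > meas.py <<'E'
from h import *
from scipy.optimize import minimize
SP=dict(syrup_bottle=(.046,.046,.072,.029,.100),tablet_bottle=(.044,.044,.070,.041,.089),flat_bottle=(.050,.034,.070,.026,.095),vial=(.042,.042,.068,.034,.092))
a=np.linspace(0,2*np.pi,32)
def sil(im,l,p,z0):
    dx,dy,hb,dc,H=SP[l]; 
    if l=="flat_bottle": b=np.array([[1,1],[1,-1],[-1,-1],[-1,1]])*[dx/2,dy/2]
    else: b=np.c_[np.cos(a),np.sin(a)]*dx/2
    c=np.c_[np.cos(a),np.sin(a)]*dc/2
    m=np.zeros((384*4,512*4),np.uint8); cs,sn=np.cos(p[2]),np.sin(p[2])
    sh=.010 if l!="tablet_bottle" else .003
    for q in ([(b,0),(b,hb)],[(b,hb),(c,hb+sh)],[(c,hb),(c,H)]):
        P=[topix(im,[p[0]+cs*x-sn*y,p[1]+sn*x+cs*y,z0+z]) for o,z in q for x,y in o]
        h=cv2.convexHull((np.array(P)*4+1.5).astype(np.float32)).astype(np.int32)
        cv2.fillConvexPoly(m,h,1)
    return cv2.resize(m.astype(np.float32),(512,384),interpolation=cv2.INTER_AREA)
def fit(l,x0,ims,z0=.003,near=.06):
    ms=[]
    for n,im in ims.items():
        best=None
        for r in eyes.regions_of(n,l):
            u=topix(im,[x0[0],x0[1],z0+.04]); b=r["bbox"]
            if np.hypot((b[0]+b[2])/2-u[0],(b[1]+b[3])/2-u[1])<20: best=r;break
        if best is None: print(l,n,"no mask")
        else: ms.append((n,im,best["mask"].astype(np.float32)))
    def cost(p,sel): 
        c=0
        for n,im,m in sel:
            s=sil(im,l,p,z0); c+=1-np.minimum(s,m).sum()/np.maximum(s,m).sum()
        return c/len(sel)
    out={}
    for name,sel in [("both",ms)]+[(k[0],[k]) for k in ms]:
        rs=[]
        for y in (np.arange(0,np.pi,np.pi/6) if l=="flat_bottle" else [0]):
            S=np.array([[x0[0],x0[1],y]]*4)+[[0,0,0],[.01,0,0],[0,.01,0],[0,0,.3]]
            rs.append(minimize(cost,S[0],args=(sel,),method="Nelder-Mead",options=dict(initial_simplex=S,maxiter=150)))
        r=min(rs,key=lambda r:r.fun); out[name]=r.x; print(l,name,r.x.round(4),"iou",round(1-r.fun,3))
    return out["both"]
E
python3 - <<'E'
from meas import *
ims={n:eyes.get_image(n) for n in ("top","scene")}
for l,x in dict(syrup_bottle=(.443,-.278),tablet_bottle=(.542,-.096),flat_bottle=(.535,-.19),vial=(.45,-.09)).items(): fit(l,x,ims)
# tray
for n,im in ims.items():
    hsv=cv2.cvtColor(im["frame"],cv2.COLOR_RGB2HSV); C={}
    for l,(lo,hi),g in (("red",(172,188),(.47,.32)),("blue",(100,130),(.549,.3)),("green",(50,80),(.527,.13)),("yellow",(22,35),(.54,.216))):
        h=hsv[...,0].astype(int); h=np.where(h<10,h+180,h) if l=="red" else h
        m=((h>=lo)&(h<=hi)&(hsv[...,1]>110)).astype(np.uint8)
        u=topix(im,[*g,.03]).astype(int); w=np.zeros_like(m); cv2.circle(w,tuple(map(int,u)),32,1,-1); m*=w
        k,lab,st,_=cv2.connectedComponentsWithStats(m); i=1+np.argmax(st[1:,4])
        pts=np.argwhere(lab==i)[:,::-1]
        W=np.array([toworld(im,p,.036)[:2] for p in pts],np.float32)
        (c,s,an)=cv2.minAreaRect(W*1000); C[l]=np.array(c); print(n,l,np.round(c,1),np.round(s,1),round(an,1))
    # grid: coords in tray (i along x', j along y')
    ix=dict(red=(0,1.),blue=(1,1.),yellow=(1,0.),green=(1,-1.))
    A=np.array([ix[k] for k in C])*84;B=np.array([C[k] for k in C])
    M,_=cv2.estimateAffinePartial2D(A,B); print(n,"scale",np.hypot(M[0,0],M[1,0]),"yaw",np.degrees(np.arctan2(M[1,0],M[0,0])))
    for k in C: print(k,(M[:,:2]@(np.array(ix[k])*84)+M[:,2]).round(1))
save(ims["scene"],"crop.png",(100,130,320,270),3)
E
```

```text
syrup_bottle both [ 0.4351 -0.2734  0.3082] iou 0.914
syrup_bottle top [ 0.4355 -0.2751  0.1982] iou 0.946
syrup_bottle scene [ 0.4326 -0.2728  0.3132] iou 0.907
tablet_bottle both [ 0.5457 -0.0947  0.0641] iou 0.93
tablet_bottle top [ 0.5459 -0.0957  0.0152] iou 0.945
tablet_bottle scene [ 0.5455 -0.0937  0.0803] iou 0.938
flat_bottle both [ 0.5366 -0.1847  0.5771] iou 0.902
flat_bottle top [ 0.5361 -0.1866  0.6382] iou 0.917
flat_bottle scene [ 0.538  -0.1834  0.4954] iou 0.948
vial both [ 0.4532 -0.0865 -0.0748] iou 0.782
vial top [ 0.4543 -0.0867 -0.094 ] iou 0.778
vial scene [ 0.4521 -0.0866  0.1559] iou 0.79
top red [466.8 313.2] [79.5 76.9] 81.5
top blue [549.8 301. ] [77.4 76.2] 81.7
top green [525.5 135.4] [77.  75.6] 81.8
top yellow [538.  218.1] [79.1 78.4] 81.6
top scale 0.9973679304141829 yaw -8.320666150145962
red [466.9 313.2]
blue [549.8 301.1]
green [525.6 135.3]
yellow [537.7 218.2]
scene red [464.1 315.1] [79.  83.1] 82.3
scene blue [546.9 302.6] [78.  78.3] 81.7
scene green [523.1 136.6] [76.8 78.5] 81.7
scene yellow [534.9 220.5] [80.2 80. ] 82.3
scene scale 0.9985807525461587 yaw -8.253273038115303
red [464. 315.]
blue [547.1 302.9]
green [523.  136.9]
yellow [535.  219.9]
```

View pics/crop.png

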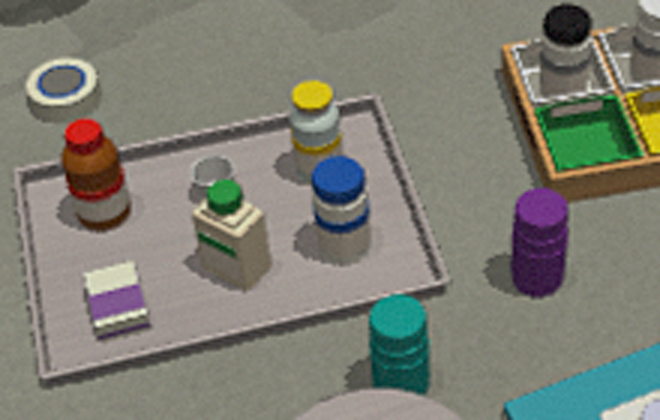

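The crop confirms that the blue-capped bottle at crop (340,205) is the tablet_bottle. The purple (540,240) and turquoise (398,345) ones stay put. The tickets on the liners' near walls confirm that the tray's yaw is about -8.3°.

```bash
cat > d.py <<'E'
import sys
from rig import manip
import numpy as np
from scipy.spatial.transform import Rotation as Ro
s=manip.get_state(); q=s["ee_rot"]; R=Ro.from_quat([*q[1:],q[0]]).as_matrix()
for g in sys.argv[1:]:
    x=np.array(eval(g)); d=R.T@(x[:3]-s["position"])/.5
    yaw=np.degrees(np.arctan2(R[1,0],R[0,0])); sp=-(x[3]-yaw)/360
    print(g,"rows",d.round(4),"spin",round(sp,4))
print("yaw",yaw,"pos",s["position"].round(4),"F",np.round(s["contact_force"],1),"w",s["width"],"g",s["gripper_force"],"t",s["clock"],"q",s["qpos"].round(2))
E
python3 d.py "[.4351,-.2742,.17,-8.3]" "[.4351,-.2742,.051,-8.3]"
```

```text
[.4351,-.2742,.17,-8.3] rows [ 0.5703 -0.294   0.1018] spin 0.09
[.4351,-.2742,.051,-8.3] rows [ 0.5703 -0.294   0.3398] spin 0.09
yaw 24.112128524357505 pos [ 0.2349 -0.5249  0.2209] F [-0.6 -0.2 -0.6] w 0.08565963094353007 g 0.0 t 1.6 q [-1.27  0.28  1.5  -0.    1.36 -0.12]
```

```bash
python3 -m creep '[[1,0.09,-0.05,0.02,0.015],[1,0.17,-0.09,0.03,0.03],[1,0.25,-0.13,0.05,0.045],[1,0.33,-0.17,0.06,0.06],[1,0.41,-0.21,0.08,0.075],[1,0.49,-0.25,0.09,0.09],[1,0.55,-0.28,0.1,0.09],[1,0.57,-0.294,0.1,0.09],[1,0.57,-0.294,0.1,0.09],[1,0.57,-0.294,0.1,0.09]]' 40; python3 d.py "[.4351,-.2742,.051,-8.3]"
```

```text
clock: 2.6
position: [0.4347, -0.2752, 0.1712]
ee_rot: [0.001, 0.997, -0.072, -0.0]
contact_force: [-0.3, -0.8, 0.1]
width: 0.0854
gripper_force: 0.0
[.4351,-.2742,.051,-8.3] rows [ 0.0005 -0.0024  0.2404] spin 0.0001
yaw -8.27370681122655 pos [ 0.4347 -0.2752  0.1712] F [-0.3 -0.8  0.1] w 0.08537153174035927 g 0.0 t 2.6 q [-0.7   0.22  1.71 -0.    1.21  1.02]
```

```bash
python3 -m creep '[[1,0,-0.002,0.06,0],[1,0,-0.002,0.12,0],[1,0,-0.002,0.18,0],[1,0,-0.002,0.22,0],[1,0,-0.002,0.24,0],[1,0,-0.002,0.24,0],[0,0,-0.002,0.24,0],[0,0,-0.002,0.24,0],[0,0,-0.002,0.24,0],[0,0,-0.002,0.24,0]]' 40;  python3 -m creep '[[0,0,0,0,0],[0,0,0,0,0],[0,0,0,0,0]]'; python3 d.py "[.4655,.314,.19,-8.3]"
```

```text
clock: 3.6
position: [0.4359, -0.2741, 0.0524]
ee_rot: [0.001, 0.997, -0.072, 0.001]
contact_force: [-1.0, -0.0, 6.0]
width: 0.0444
gripper_force: 40.3
clock: 3.9
position: [0.436, -0.2741, 0.0524]
ee_rot: [0.001, 0.997, -0.072, 0.001]
contact_force: [-1.3, -0.9, 5.7]
width: 0.0442
gripper_force: 40.4
[.4655,.314,.19,-8.3] rows [-0.11   -1.1719 -0.2778] spin 0.0001
yaw -8.2643097908913 pos [ 0.436  -0.2741  0.0524] F [-1.3 -0.9  5.7] w 0.04421425698399432 g 40.35332731436938 t 3.9 q [-0.7   0.34  1.88 -0.    0.92  1.02]
```

```bash
python3 -m creep '[[0,0,0,-0.04,0],[0,0,0,-0.1,0],[0,0,0,-0.16,0],[0,0,0,-0.22,0],[0,0,0,-0.26,0],[0,-0.005,-0.04,-0.28,0],[0,-0.01,-0.1,-0.28,0],[0,-0.015,-0.16,-0.28,0],[0,-0.02,-0.22,-0.28,0],[0,-0.026,-0.28,-0.28,0]]'; python3 -m creep '[[0,-0.006,-0.07,0,0],[0,-0.012,-0.14,0,0],[0,-0.018,-0.21,0,0],[0,-0.024,-0.28,0,0],[0,-0.03,-0.35,0,0],[0,-0.036,-0.42,0,0],[0,-0.042,-0.49,0,0],[0,-0.048,-0.56,0,0],[0,-0.054,-0.63,0,0],[0,-0.06,-0.69,0,0]]'; python3 d.py "[.4655,.314,.19,-8.3]"
```

```text
clock: 4.9
position: [0.4422, -0.1315, 0.1911]
ee_rot: [0.0, 0.997, -0.072, 0.0]
contact_force: [0.4, -0.3, -1.4]
width: 0.0445
gripper_force: 41.5
clock: 5.9
position: [0.4621, 0.2148, 0.191]
ee_rot: [-0.0, 0.997, -0.072, 0.0]
contact_force: [-0.2, 0.4, -0.7]
width: 0.0443
gripper_force: 41.5
[.4655,.314,.19,-8.3] rows [-0.0217 -0.1974  0.002 ] spin 0.0002
yaw -8.228853290343471 pos [0.4621 0.2148 0.191 ] F [-0.2  0.4 -0.7] w 0.04428316081411051 g 41.480771916685626 t 5.9 q [0.3  0.2  1.69 0.   1.25 2.01]
```

```bash
python3 -m creep '[[0,-0.006,-0.06,0,0],[0,-0.012,-0.12,0,0],[0,-0.018,-0.17,0,0],[0,-0.021,-0.195,0,0],[0,-0.021,-0.195,0,0],[0,-0.021,-0.195,0.05,0],[0,-0.021,-0.195,0.1,0],[0,-0.021,-0.195,0.14,0],[0,-0.021,-0.195,0.17,0],[0,-0.021,-0.195,0.17,0]]'; python3 d.py "[.4655,.314,.057,-8.3]"
```

```text
clock: 6.9
position: [0.4644, 0.3084, 0.1038]
ee_rot: [0.002, 0.997, -0.073, -0.002]
contact_force: [-0.0, 0.5, -1.5]
width: 0.044
gripper_force: 41.5
[.4655,.314,.057,-8.3] rows [ 0.001  -0.0118  0.0936] spin -0.0001
yaw -8.344650940162314 pos [0.4644 0.3084 0.1038] F [-0.   0.5 -1.5] w 0.04401075541018387 g 41.48776320973411 t 6.9 q [ 0.46  0.34  1.72 -0.    1.09  2.18]
```

```bash
python3 - <<'E'
from h import *
im=eyes.get_image("scene"); save(im,"s1.png",(220,80,420,220),3)
E
```

```text
(no output)
```

View pics/s1.png

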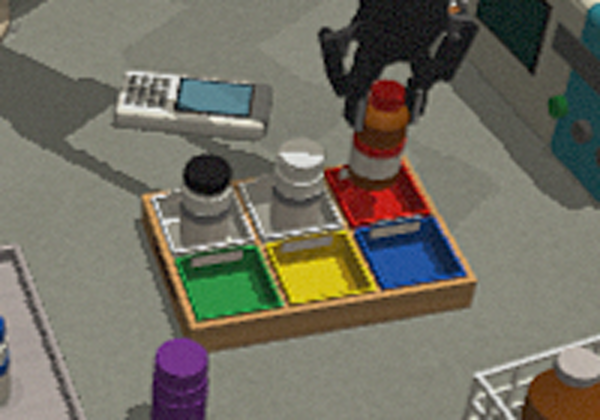

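The upright syrup bottle hangs over the red liner, cap at crop (387,95).

```bash
python3 -m creep '[[0,0.001,-0.011,0.02,0],[0,0.001,-0.011,0.05,0],[0,0.001,-0.011,0.07,0],[0,0.001,-0.011,0.08,0],[0,0.001,-0.011,0.086,0],[0,0.001,-0.011,0.09,0],[0,0.001,-0.011,0.092,0],[0,0.001,-0.011,0.092,0],[0,0.001,-0.011,0.092,0]]'; python3 d.py "[.4655,.314,.057,-8.3]"
```

```text
clock: 7.85
position: [0.4677, 0.3163, 0.0602]
ee_rot: [-0.0, 0.997, -0.072, 0.0]
contact_force: [0.9, -0.6, -0.5]
width: 0.0438
gripper_force: 41.5
[.4655,.314,.057,-8.3] rows [-0.0037  0.0052  0.0064] spin 0.0
yaw -8.290143477826266 pos [0.4677 0.3163 0.0602] F [ 0.9 -0.6 -0.5] w 0.043795860181668395 g 41.488569224020466 t 7.85 q [ 0.47  0.4   1.76 -0.    0.99  2.19]
```

```bash
python3 -m creep '[[0,-0.003,0.004,0.002,0],[0,-0.003,0.004,0.004,0],[0,-0.003,0.004,0.005,0],[0,-0.003,0.004,0.006,0],[0,-0.003,0.004,0.006,0]]'; python3 d.py "[.4655,.314,.057,-8.3]"
```

```text
clock: 8.35
position: [0.4657, 0.3143, 0.0575]
ee_rot: [0.0, 0.997, -0.072, 0.0]
contact_force: [-2.0, -1.0, 5.0]
width: 0.0445
gripper_force: 42.0
[.4655,.314,.057,-8.3] rows [-0.0003  0.0006  0.0009] spin 0.0
yaw -8.284689559014092 pos [0.4657 0.3143 0.0575] F [-2. -1.  5.] w 0.04453306613947085 g 41.97438122704625 t 8.35 q [ 0.47  0.39  1.77 -0.    0.98  2.19]
```

```bash
python3 -m creep '[[0.6,0,0,0,0],[0.65,0,0,0,0],[0.7,0,0,0,0],[0.7,0,0,0,0],[0.7,0,0,-0.03,0],[0.7,0,0,-0.1,0],[0.7,0,0,-0.18,0],[0.7,0,0,-0.26,0],[0.7,0,0,-0.27,0]]'; python3 d.py "[.5457,-.0947,.19,-8.3]"
```

```text
clock: 9.25
position: [0.4687, 0.316, 0.1973]
ee_rot: [-0.003, 0.997, -0.072, 0.005]
contact_force: [0.3, 0.6, -0.5]
width: 0.06
gripper_force: 0.0
[.5457,-.0947,.19,-8.3] rows [0.2707 0.7908 0.0121] spin 0.0
yaw -8.287865718083143 pos [0.4687 0.316  0.1973] F [ 0.3  0.6 -0.5] w 0.060047215089278565 g 0.0 t 9.25 q [0.47 0.27 1.57 0.   1.29 2.19]
```

```bash
python3 -m creep '[[0.85,0.03,0.09,0,0],[0.85,0.06,0.18,0,0],[0.85,0.09,0.27,0,0],[0.85,0.12,0.36,0,0],[0.85,0.15,0.45,0,0],[0.85,0.18,0.54,0.01,0],[0.85,0.22,0.63,0.01,0],[0.85,0.25,0.71,0.01,0],[0.85,0.27,0.79,0.01,0],[0.85,0.27,0.79,0.01,0]]'; python3 -m creep '[[0.85,0,0,0,0],[0.85,0,0,0,0]]'; python3 d.py "[.5457,-.0947,.051,-8.3]"; python3 - <<'E'
from meas import *
im=eyes.get_image("scene"); save(im,"s2.png",(80,80,400,280),2.4)
ims={"scene":im,"top":eyes.get_image("top")}
fit("syrup_bottle",(.465,.314),ims,.008)
E
```

```text
clock: 10.25
position: [0.5429, -0.101, 0.1859]
ee_rot: [0.001, 0.997, -0.075, -0.0]
contact_force: [0.2, 0.9, -0.4]
width: 0.0728
gripper_force: 0.0
clock: 10.45
position: [0.5418, -0.0949, 0.1863]
ee_rot: [-0.0, 0.997, -0.072, -0.001]
contact_force: [0.1, 0.2, 0.2]
width: 0.0727
gripper_force: 0.0
[.5457,-.0947,.051,-8.3] rows [ 0.0081 -0.0013  0.2707] spin 0.0001
yaw -8.268568119428643 pos [ 0.5418 -0.0949  0.1863] F [0.1 0.2 0.2] w 0.07266114141525233 g 0.0 t 10.45 q [-0.3   0.26  1.61  0.    1.27  1.41]
syrup_bottle both [0.4661 0.3147 0.2093] iou 0.846
syrup_bottle scene [0.4591 0.3202 0.164 ] iou 0.866
syrup_bottle top [0.4671 0.3118 0.2168] iou 0.846
```

View pics/s2.png

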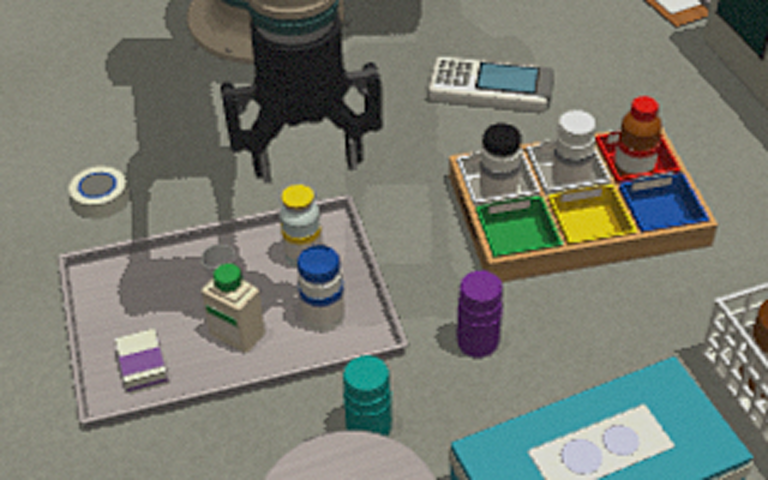

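The syrup stands upright in red (crop 640,140), and the tablet bottle sits at (320,288) below the open gripper.

```bash
python3 -m creep '[[0.85,0.008,-0.001,0.06,0],[0.85,0.008,-0.001,0.12,0],[0.85,0.008,-0.001,0.18,0],[0.85,0.008,-0.001,0.23,0],[0.85,0.008,-0.001,0.26,0],[0.85,0.008,-0.001,0.266,0],[0.85,0.008,-0.001,0.266,0],[0,0.008,-0.001,0.266,0],[0,0.008,-0.001,0.266,0],[0,0.008,-0.001,0.266,0]]' 40;  python3 -m creep '[[0,0,0,0,0],[0,0,0,0,0],[0,0,0,0,0]]'; python3 d.py "[.5485,.302,.19,-8.3]"
```

```text
clock: 11.65
position: [0.5475, -0.0961, 0.0555]
ee_rot: [0.0, 0.997, -0.072, 0.002]
contact_force: [-0.7, 1.6, 4.9]
width: 0.0413
gripper_force: 39.9
clock: 11.95
position: [0.5474, -0.0961, 0.0555]
ee_rot: [0.0, 0.997, -0.072, 0.002]
contact_force: [-0.1, 1.2, 7.1]
width: 0.0416
gripper_force: 40.0
[.5485,.302,.19,-8.3] rows [-0.1121 -0.7881 -0.2695] spin -0.0
yaw -8.305552534779446 pos [ 0.5474 -0.0961  0.0555] F [-0.1  1.2  7.1] w 0.04156895185442944 g 40.008246302604675 t 11.95 q [-0.3   0.39  1.79  0.    0.96  1.42]
```

```bash
python3 -m creep '[[0,0,0,-0.04,0],[0,0,0,-0.1,0],[0,0,0,-0.16,0],[0,0,0,-0.22,0],[0,0,0,-0.26,0],[0,-0.01,-0.05,-0.27,0],[0,-0.02,-0.12,-0.27,0],[0,-0.03,-0.19,-0.27,0],[0,-0.04,-0.26,-0.27,0],[0,-0.05,-0.33,-0.27,0]]'; python3 -m creep '[[0,-0.01,-0.07,0,0],[0,-0.02,-0.14,0,0],[0,-0.03,-0.21,0,0],[0,-0.04,-0.28,0,0],[0,-0.05,-0.35,0,0],[0,-0.06,-0.41,0,0],[0,-0.062,-0.45,0,0],[0,-0.062,-0.46,0,0],[0,-0.062,-0.46,0,0],[0,-0.062,-0.46,0,0]]'; python3 d.py "[.5485,.302,.0605,-8.3]"
```

```text
clock: 12.95
position: [0.545, 0.072, 0.189]
ee_rot: [0.0, 0.997, -0.072, 0.0]
contact_force: [0.5, -0.3, -0.3]
width: 0.0412
gripper_force: 40.8
clock: 13.95
position: [0.5479, 0.3016, 0.1887]
ee_rot: [0.001, 0.997, -0.073, -0.0]
contact_force: [0.6, -0.7, -1.6]
width: 0.0415
gripper_force: 40.8
[.5485,.302,.0605,-8.3] rows [ 0.0011 -0.0014  0.2565] spin -0.0001
yaw -8.336240719751206 pos [0.5479 0.3016 0.1887] F [ 0.6 -0.7 -1.6] w 0.041535102594917 g 40.77144742012024 t 13.95 q [ 0.39  0.37  1.44 -0.    1.33  2.11]
```

```bash
python3 -m creep '[[0,0,0,0.05,0],[0,0,0,0.11,0],[0,0,0,0.17,0],[0,0,0,0.21,0],[0,0,0,0.235,0],[0,0,0,0.243,0],[0,0,0,0.247,0],[0,0,0,0.249,0],[0,0,0,0.249,0],[0,0,0,0.249,0]]'; python3 d.py "[.5485,.302,.0605,-8.3]"
```

```text
clock: 14.95
position: [0.5484, 0.3032, 0.0653]
ee_rot: [-0.0, 0.997, -0.072, 0.001]
contact_force: [-0.5, 0.5, -0.6]
width: 0.0416
gripper_force: 40.8
[.5485,.302,.0605,-8.3] rows [0.0005 0.0024 0.0095] spin 0.0001
yaw -8.278624272396815 pos [0.5484 0.3032 0.0653] F [-0.5  0.5 -0.6] w 0.041586693970822944 g 40.786094069480896 t 14.95 q [ 0.39  0.47  1.61 -0.    1.06  2.11]
```

```bash
python3 -m creep '[[0,0,0.002,0.003,0],[0,0,0.002,0.006,0],[0,0,0.002,0.008,0],[0,0,0.002,0.009,0],[0,0,0.002,0.009,0]]'; python3 d.py "[.5485,.302,.0605,-8.3]"
```

```text
clock: 15.45
position: [0.548, 0.3021, 0.0606]
ee_rot: [-0.0, 0.997, -0.072, 0.0]
contact_force: [-1.4, -1.0, 5.2]
width: 0.0415
gripper_force: 41.3
[.5485,.302,.0605,-8.3] rows [ 0.001  -0.      0.0001] spin 0.0001
yaw -8.281803317715202 pos [0.548  0.3021 0.0606] F [-1.4 -1.   5.2] w 0.04153153363717133 g 41.34927034378052 t 15.45 q [ 0.39  0.47  1.62 -0.    1.05  2.11]
```

```bash
python3 -m creep '[[0.6,0,0,0,0],[0.65,0,0,0,0],[0.7,0,0,0,0],[0.7,0,0,0,0],[0.7,0,0,-0.03,0],[0.7,0,0,-0.1,0],[0.7,0,0,-0.18,0],[0.7,0,0,-0.26,0],[0.7,0,0,-0.27,0],[0.7,0,0,-0.27,0]]'; python3 d.py "[.5366,-.185,.19,33]"
```

```text
clock: 16.45
position: [0.5485, 0.3023, 0.1965]
ee_rot: [-0.001, 0.997, -0.072, 0.002]
contact_force: [-0.3, 0.4, -0.2]
width: 0.0599
gripper_force: 0.0
[.5366,-.185,.19,33] rows [0.1169 0.968  0.0117] spin -0.1147
yaw -8.288628118998085 pos [0.5485 0.3023 0.1965] F [-0.3  0.4 -0.2] w 0.05991644782928002 g 0.0 t 16.45 q [ 0.39  0.36  1.43 -0.    1.34  2.11]
```

```bash
python3 -m creep '[[0.8,0.01,0.09,0,-0.015],[0.8,0.02,0.18,0,-0.03],[0.8,0.03,0.27,0,-0.045],[0.8,0.04,0.36,0,-0.06],[0.8,0.055,0.45,0,-0.075],[0.8,0.065,0.54,0,-0.09],[0.8,0.08,0.63,0,-0.105],[0.8,0.09,0.72,0,-0.115],[0.8,0.1,0.81,0,-0.115],[0.8,0.11,0.89,0,-0.115]]'; python3 -m creep '[[0.8,0,0.05,0,0],[0.8,0,0.05,0,0],[0.8,0,0.05,0,0]]';python3 d.py "[.5366,-.185,.053,33]";python3 - <<'E'
from meas import *
im=eyes.get_image("scene"); save(im,"s3.png",(80,80,400,280),2.4)
ims={"scene":im,"top":eyes.get_image("top")}
fit("flat_bottle",(.537,-.185),ims); fit("vial",(.453,-.0865),ims)
fit("tablet_bottle",(.548,.302),ims,.008)
E
```

```text
clock: 17.45
position: [0.5364, -0.148, 0.1926]
ee_rot: [-0.001, 0.959, 0.285, -0.002]
contact_force: [0.5, 0.1, -0.7]
width: 0.0682
gripper_force: 0.0
clock: 17.75
position: [0.5505, -0.1669, 0.1928]
ee_rot: [-0.002, 0.959, 0.284, -0.002]
contact_force: [-0.9, 0.0, 0.4]
width: 0.0685
gripper_force: 0.0
[.5366,-.185,.053,33] rows [-0.0424  0.0164  0.2796] spin 0.0001
yaw 33.04490160096986 pos [ 0.5505 -0.1669  0.1928] F [-0.9  0.   0.4] w 0.0685244198782795 g 0.0 t 17.75 q [-0.42  0.3   1.55  0.    1.3   0.58]
flat_bottle both [ 0.5344 -0.1837  0.581 ] iou 0.599
flat_bottle scene [ 0.535  -0.1836  0.554 ] iou 0.943
flat_bottle top [ 0.519  -0.1757  1.951 ] iou 0.298
vial both [ 0.4536 -0.0874  0.3143] iou 0.934
vial scene [ 0.4523 -0.0861  0.3374] iou 0.949
vial top [ 0.4536 -0.0885  0.1724] iou 0.955
tablet_bottle both [0.5463 0.3044 0.1418] iou 0.875
tablet_bottle scene [0.5486 0.3031 0.0677] iou 0.865
tablet_bottle top [0.546  0.3025 0.2792] iou 0.887
```

View pics/s3.png

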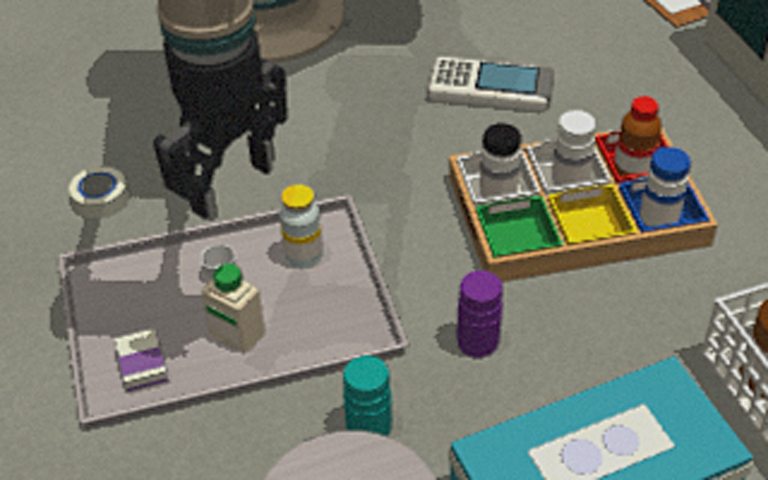

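Tablet bottle is upright in blue (crop 668,185); flat bottle is at (233,305), with no change.

```bash
python3 -m creep '[[0.8,-0.02,0.008,0.02,0],[0.8,-0.042,0.016,0.05,0],[0.8,-0.042,0.016,0.1,0],[0.8,-0.042,0.016,0.16,0],[0.8,-0.042,0.016,0.22,0],[0.8,-0.042,0.016,0.26,0],[0.8,-0.042,0.016,0.278,0],[0.8,-0.042,0.016,0.278,0],[0.8,-0.042,0.016,0.278,0]]'; python3 d.py "[.536,-.1847,.053,33]"
```

```text
clock: 19.05
position: [0.5389, -0.1859, 0.0565]
ee_rot: [0.001, 0.959, 0.285, 0.0]
contact_force: [0.2, 0.6, 0.3]
width: 0.0682
gripper_force: 0.0
[.536,-.1847,.053,33] rows [-0.0036 -0.0053  0.0071] spin 0.0003
yaw 33.10666016195487 pos [ 0.5389 -0.1859  0.0565] F [0.2 0.6 0.3] w 0.06818477018555925 g 0.0 t 19.05 q [-0.45  0.41  1.75 -0.    0.98  0.54]
```

```bash
python3 -m creep '[[0.8,-0.004,-0.005,0.003,0],[0.8,-0.004,-0.005,0.003,0],[0,-0.004,-0.005,0.003,0],[0,-0.004,-0.005,0.003,0],[0,-0.004,-0.005,0.003,0],[0,-0.004,-0.005,0.003,0],[0,-0.004,-0.005,0.003,0],[0,-0.004,-0.005,0.003,0],[0,-0.004,-0.005,0.003,0]]' 40; python3 d.py "[.5245,.136,.19,-8.3]"
```

```text
clock: 19.95
position: [0.5358, -0.1846, 0.0551]
ee_rot: [0.0, 0.959, 0.285, 0.0]
contact_force: [-1.0, -0.1, 5.2]
width: 0.0331
gripper_force: 38.8
[.5245,.136,.19,-8.3] rows [ 0.3315 -0.5492 -0.2702] spin 0.115
yaw 33.109635866675355 pos [ 0.5358 -0.1846  0.0551] F [-1.  -0.1  5.2] w 0.033071929528446294 g 38.83747370316996 t 19.95 q [-0.45  0.4   1.76 -0.    0.97  0.54]
```

```bash
python3 -m creep '[[0,0,0,-0.04,0],[0,0,0,-0.1,0],[0,0,0,-0.16,0],[0,0,0,-0.22,0],[0,0,0,-0.26,0],[0,0.03,-0.04,-0.27,0.01],[0,0.06,-0.09,-0.27,0.025],[0,0.09,-0.15,-0.27,0.04],[0,0.125,-0.21,-0.27,0.055],[0,0.16,-0.27,-0.27,0.07]]'; python3 -m creep '[[0,0.035,-0.06,0,0.015],[0,0.07,-0.12,0,0.03],[0,0.105,-0.18,0,0.045],[0,0.14,-0.23,0,0.045],[0,0.165,-0.27,0,0.045],[0,0.17,-0.28,0,0.045],[0,0.17,-0.28,0,0.045],[0,0.17,-0.28,0,0.045]]'; python3 d.py "[.5245,.136,.06,-8.3]"
```

```text
clock: 20.95
position: [0.5281, -0.0264, 0.1888]
ee_rot: [-0.0, 0.998, 0.067, -0.0]
contact_force: [0.3, -0.1, -1.2]
width: 0.033
gripper_force: 39.6
clock: 21.75
position: [0.5929, 0.1219, 0.1889]
ee_rot: [0.001, 0.997, -0.072, -0.001]
contact_force: [0.1, 0.3, -1.3]
width: 0.033
gripper_force: 39.6
[.5245,.136,.06,-8.3] rows [-0.139  -0.0086  0.258 ] spin -0.0
yaw -8.302631548192693 pos [0.5929 0.1219 0.1889] F [ 0.1  0.3 -1.3] w 0.03298166622389814 g 39.60945010971045 t 21.75 q [ 0.09  0.34  1.49 -0.    1.31  1.8 ]
```

```bash
python3 -m creep '[[0,-0.05,-0.003,0,0],[0,-0.1,-0.006,0,0],[0,-0.139,-0.009,0,0],[0,-0.139,-0.009,0.04,0],[0,-0.139,-0.009,0.09,0],[0,-0.139,-0.009,0.15,0],[0,-0.139,-0.009,0.2,0],[0,-0.139,-0.009,0.235,0],[0,-0.139,-0.009,0.248,0],[0,-0.139,-0.009,0.25,0]]'; python3 -m creep '[[0,0,0,0,0],[0,0,0,0,0]]'; python3 d.py "[.5245,.136,.06,-8.3]"
```

```text
clock: 22.75
position: [0.5248, 0.1362, 0.0639]
ee_rot: [0.0, 0.997, -0.073, -0.001]
contact_force: [-0.7, -0.2, -1.2]
width: 0.0329
gripper_force: 39.6
clock: 22.95
position: [0.5264, 0.1371, 0.0656]
ee_rot: [-0.0, 0.997, -0.072, 0.001]
contact_force: [-0.5, 0.4, -1.2]
width: 0.0331
gripper_force: 39.6
[.5245,.136,.06,-8.3] rows [-0.0035  0.0027  0.0111] spin -0.0
yaw -8.308100657047742 pos [0.5264 0.1371 0.0656] F [-0.5  0.4 -1.2] w 0.03305485223818028 g 39.59928513824707 t 22.95 q [ 0.13  0.36  1.8  -0.    0.98  1.84]
```

```bash
python3 -m creep '[[0,-0.003,0.002,0.003,0],[0,-0.003,0.002,0.006,0],[0,-0.003,0.002,0.008,0],[0,-0.003,0.002,0.009,0],[0,-0.003,0.002,0.01,0],[0,-0.003,0.002,0.01,0]]'; python3 d.py "[.5245,.136,.06,-8.3]"
```

```text
clock: 23.55
position: [0.524, 0.1364, 0.0602]
ee_rot: [0.0, 0.997, -0.072, 0.0]
contact_force: [-1.7, -0.8, 4.6]
width: 0.0328
gripper_force: 40.2
[.5245,.136,.06,-8.3] rows [0.0011 0.0006 0.0004] spin 0.0001
yaw -8.275713768040955 pos [0.524  0.1364 0.0602] F [-1.7 -0.8  4.6] w 0.032829126538583 g 40.216226722695865 t 23.55 q [ 0.13  0.37  1.81 -0.    0.96  1.84]
```

```bash
python3 -m creep '[[0.45,0,0,0,0],[0.55,0,0,0,0],[0.65,0,0,0,0],[0.65,0,0,0,0],[0.65,0,0,-0.03,0],[0.65,0,0,-0.1,0],[0.65,0,0,-0.18,0],[0.65,0,0,-0.26,0],[0.65,0,0,-0.27,0],[0.65,0,0,-0.27,0]]'; python3 d.py "[.4534,-.087,.19,-8.3]"
```

```text
clock: 24.55
position: [0.5247, 0.1365, 0.1958]
ee_rot: [-0.0, 0.997, -0.072, 0.002]
contact_force: [-0.6, 0.3, 0.8]
width: 0.0553
gripper_force: 0.0
[.4534,-.087,.19,-8.3] rows [-0.0766  0.463   0.0109] spin 0.0
yaw -8.293549299224855 pos [0.5247 0.1365 0.1958] F [-0.6  0.3  0.8] w 0.05534885923560962 g 0.0 t 24.55 q [ 0.13  0.24  1.62 -0.    1.28  1.84]
```

```bash
python3 -m creep '[[0.85,-0.012,0.07,0,0],[0.85,-0.024,0.15,0,0],[0.85,-0.036,0.23,0,0],[0.85,-0.05,0.31,0,0],[0.85,-0.062,0.39,0,0],[0.85,-0.074,0.45,0,0],[0.85,-0.076,0.463,0,0],[0.85,-0.076,0.463,0,0],[0.85,-0.076,0.463,0,0]]'; python3 d.py "[.4534,-.087,.053,-8.3]";python3 - <<'E'
from meas import *
im=eyes.get_image("scene"); save(im,"s4.png",(80,80,400,280),2.4)
E
```

```text
clock: 25.45
position: [0.4527, -0.0862, 0.1935]
ee_rot: [-0.001, 0.997, -0.072, -0.001]
contact_force: [-0.1, -0.2, -0.8]
width: 0.0729
gripper_force: 0.0
[.4534,-.087,.053,-8.3] rows [0.0021 0.0017 0.281 ] spin 0.0
yaw -8.289051855093698 pos [ 0.4527 -0.0862  0.1935] F [-0.1 -0.2 -0.8] w 0.07294110468395237 g 0.0 t 25.45 q [-0.34  0.12  1.78  0.    1.24  1.38]
```

View pics/s4.png

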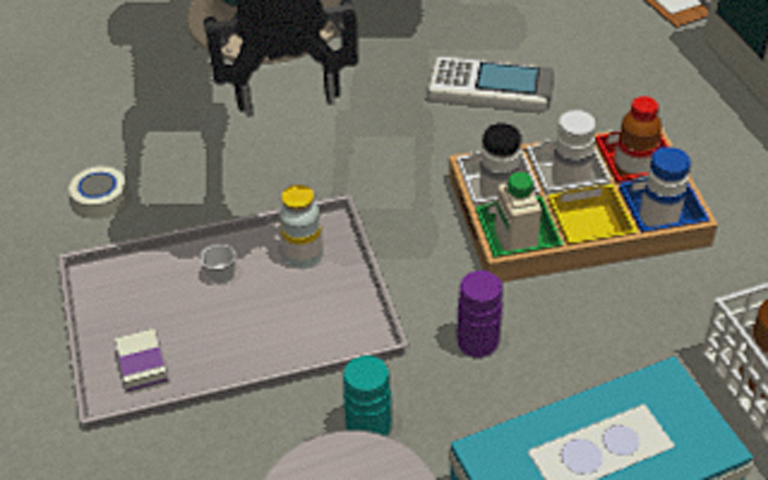

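The flat bottle stands squarely in green (crop 520,215); the vial is at (300,230), with the cup well clear of it.

```bash
python3 -m creep '[[0.85,0.001,0.001,0.06,0],[0.85,0.001,0.001,0.12,0],[0.85,0.001,0.001,0.18,0],[0.85,0.001,0.001,0.24,0],[0.85,0.001,0.001,0.27,0],[0.85,0.001,0.001,0.28,0],[0.85,0.001,0.001,0.28,0],[0.85,0.001,0.001,0.28,0],[0,0.001,0.001,0.28,0],[0,0.001,0.001,0.28,0]]' 40;  python3 -m creep '[[0,0,0,0,0],[0,0,0,0,0],[0,0,0,0,0],[0,0,0,0,0]]'; python3 d.py "[.5365,.219,.19,-8.3]"
```

```text
clock: 26.5
position: [0.454, -0.0879, 0.0553]
ee_rot: [0.0, 0.997, -0.072, 0.001]
contact_force: [-0.3, 0.0, 0.1]
width: 0.0447
gripper_force: 0.0
clock: 26.9
position: [0.4539, -0.0879, 0.0556]
ee_rot: [0.0, 0.997, -0.072, 0.001]
contact_force: [-0.3, 1.8, 5.9]
width: 0.0395
gripper_force: 39.5
[.5365,.219,.19,-8.3] rows [ 0.0752 -0.6312 -0.2687] spin -0.0
yaw -8.310016875109207 pos [ 0.4539 -0.0879  0.0556] F [-0.3  1.8  5.9] w 0.039471820831673304 g 39.502874068894016 t 26.9 q [-0.34  0.27  1.98  0.    0.88  1.37]
```

```bash
python3 -m creep '[[0,0,0,-0.04,0],[0,0,0,-0.1,0],[0,0,0,-0.16,0],[0,0,0,-0.22,0],[0,0,0,-0.27,0],[0,0.005,-0.04,-0.28,0],[0,0.01,-0.1,-0.28,0],[0,0.02,-0.16,-0.28,0],[0,0.025,-0.22,-0.28,0],[0,0.03,-0.28,-0.28,0]]'; python3 -m creep '[[0,0.01,-0.07,0,0],[0,0.02,-0.14,0,0],[0,0.03,-0.21,0,0],[0,0.035,-0.27,0,0],[0,0.04,-0.32,0,0],[0,0.045,-0.345,0,0],[0,0.045,-0.35,0,0],[0,0.045,-0.35,0,0],[0,0.045,-0.35,0,0]]'; python3 d.py "[.5365,.219,.0606,-8.3]"
```

```text
clock: 27.9
position: [0.4884, 0.0497, 0.1948]
ee_rot: [0.0, 0.997, -0.073, 0.0]
contact_force: [1.2, -0.0, -0.3]
width: 0.0394
gripper_force: 40.5
clock: 28.8
position: [0.5354, 0.2173, 0.1944]
ee_rot: [0.0, 0.997, -0.073, -0.0]
contact_force: [-0.0, -0.6, -1.8]
width: 0.0394
gripper_force: 40.6
[.5365,.219,.0606,-8.3] rows [ 0.0017 -0.0038  0.2676] spin -0.0001
yaw -8.344056095648192 pos [0.5354 0.2173 0.1944] F [-0.  -0.6 -1.8] w 0.03942462751035385 g 40.56317531503737 t 28.8 q [ 0.27  0.3   1.54 -0.    1.3   1.98]
```

```bash
python3 -m creep '[[0,0,-0.002,0.05,0],[0,0,-0.002,0.11,0],[0,0,-0.002,0.17,0],[0,0,-0.002,0.22,0],[0,0,-0.002,0.245,0],[0,0,-0.002,0.255,0],[0,0,-0.002,0.258,0],[0,0,-0.002,0.26,0],[0,0,-0.002,0.26,0],[0,0,-0.002,0.26,0]]'; python3 d.py "[.5365,.219,.0606,-8.3]"
```

```text
clock: 29.8
position: [0.5366, 0.2198, 0.0653]
ee_rot: [-0.0, 0.997, -0.072, 0.001]
contact_force: [0.1, -1.2, -0.7]
width: 0.0398
gripper_force: 40.6
[.5365,.219,.0606,-8.3] rows [0.0001 0.0015 0.0094] spin 0.0
yaw -8.28313780682135 pos [0.5366 0.2198 0.0653] F [ 0.1 -1.2 -0.7] w 0.039826639803722995 g 40.557981963356724 t 29.8 q [ 0.27  0.41  1.72 -0.    1.01  1.98]
```

```bash
python3 -m creep '[[0,0,0.001,0.003,0],[0,0,0.001,0.006,0],[0,0,0.001,0.008,0],[0,0,0.001,0.009,0],[0,0,0.001,0.009,0]]'; python3 d.py "[.5365,.219,.0606,-8.3]"
```

```text
clock: 30.3
position: [0.5359, 0.2191, 0.0607]
ee_rot: [0.0, 0.997, -0.072, 0.0]
contact_force: [-1.1, -0.3, 4.8]
width: 0.0398
gripper_force: 41.1
[.5365,.219,.0606,-8.3] rows [0.0012 0.     0.0002] spin 0.0001
yaw -8.280512957746463 pos [0.5359 0.2191 0.0607] F [-1.1 -0.3  4.8] w 0.039779472077212934 g 41.10951408947585 t 30.3 q [ 0.27  0.41  1.73 -0.    1.    1.98]
```

```bash
python3 -m creep '[[0.55,0,0,0,0],[0.6,0,0,0,0],[0.65,0,0,0,0],[0.65,0,0,0,0],[0.65,0,0,-0.03,0],[0.65,0,0,-0.1,0],[0.65,0,0,-0.18,0],[0.65,0,0,-0.26,0],[0.65,0,0,-0.3,0],[0.65,0,0,-0.3,0]]'; python3 -m creep '[[0.65,-0.03,0.08,0,0],[0.65,-0.06,0.16,0,0],[0.65,-0.1,0.24,0,0],[0.65,-0.14,0.32,0,0],[0.65,-0.17,0.4,0,0],[0.65,-0.2,0.46,0,0],[0.65,-0.2,0.48,0,0],[0.65,-0.2,0.48,0,0],[0.65,-0.2,0.48,0,0]]'; python3 - <<'E'
from meas import *
ims={n:eyes.get_image(n) for n in ("scene","top")}
save(ims["scene"],"s5.png",(220,90,400,210),4); save(ims["top"],"t5.png",(80,150,240,280),4)
E
```

```text
clock: 31.3
position: [0.538, 0.2197, 0.2136]
ee_rot: [-0.001, 0.997, -0.072, 0.004]
contact_force: [0.5, 0.4, -0.8]
width: 0.0556
gripper_force: 0.0
clock: 32.2
position: [0.4028, -0.0035, 0.2094]
ee_rot: [-0.0, 0.997, -0.073, -0.0]
contact_force: [0.4, 0.4, -0.3]
width: 0.0552
gripper_force: 0.0
```

View pics/s5.png

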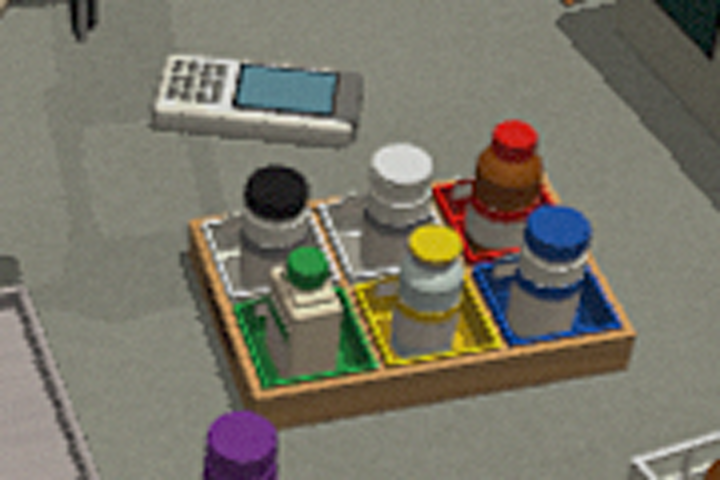

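View pics/t5.png

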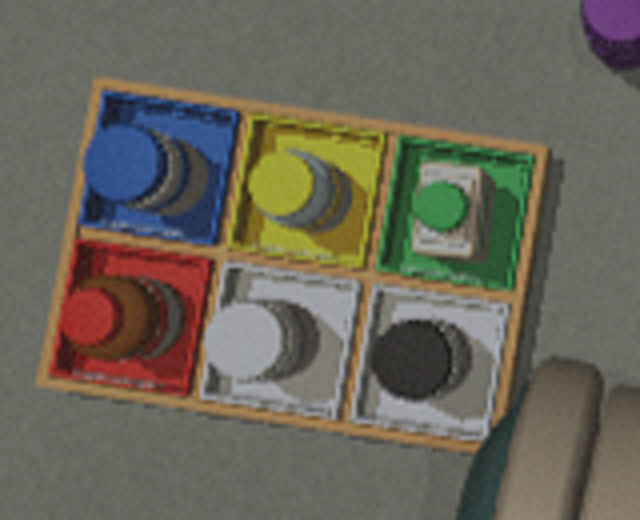

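All four stand upright in their own colours: red (515,140), blue (558,232), green (308,268) and yellow (435,245) in the scene crop. The white- and black-capped bottles are where they were, and the arm is clear.

```bash
python3 -c "
from rig import manip; print(manip.sign_off())"
```

```text
the job is handed in; nothing more can be done
None
```

The job is handed in: all four medicines stand upright in the liners matching their caps, and the white- and black-capped bottles and the look-alikes were left alone.

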